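Rack the sanitiser-tablet tub and take off its push-and-turn cap

ROBOT

A 6-joint arm with a two-finger parallel gripper is mounted at the origin on the work surface. World frame = base frame: x ahead of the robot, y to its left, z up, the work surface at z = 0. Lengths are in mm, angles in rad, forces in N, time in s.
With the tool pointing down it reaches from about 300 to 1000 mm from the base axis. Payload 5.1 kg.
Tool frame: the origin (TCP) lies where the fingers leave the gripper's body, on its centre line; the fingertips stand 78 mm ahead of it and the grasp point (between the pads) lies 59 mm ahead of it; z points along the fingers, y is the line along which they close (so a half turn about z gives the same grasp; the last joint's range is limited). The gripper opens to 95 mm and grips with 3 to 60 N. Pads are 20 mm wide; open, the fingers measure 119 mm over their backs; the gripper's body (75 mm by 180 mm) begins 59 mm behind the grasp point.
Start: joints at [1.193, 0.124, 1.65, -0, 1.367, -0.083], TCP at [188.878, 621.941, 292.256] pointing down, gripper open.
Joint ranges: [-2.61, 2.61], [-1.02, 2.33], [0.03, 2.71], [-1.35, 4.49], [0.32, 2.68], [-2.91, 2.91]. Speed limits (rad/s): [2.57, 2.57, 3.14, 3.14, 3.14, 3.14].

INTERFACE

Orientations are given as a unit quaternion [x, y, z, w].
In Python, from bench import env gives the robot as it stands. The module is installed in compiled form; this text tells all that it offers. Calls block until the motion is done:
- env.move_ptp(position, orientation): joint-space move of the TCP to a pose.
- env.line_to(position, frame=None, speed=150, contact_N=None): straight line of the TCP; frame=None keeps the orientation; speed is the mean speed in mm/s. With contact_N (N) it stops when the force on the tool has changed by that much, and returns True; else False.
- env.movej(angles): joint-space move.
- env.gripper_to(opening, effort=None): finger opening in mm; effort is the grip in N (None keeps the last); returns when the fingers have stopped.
- env.pause(seconds).
- env.ik(position, orientation): joint angles nearest the present ones, or None.
- env.sense(): the state.
- env.get_image(name): name is "side" or "top"; returns (picture, depth): 480x640x3 uint8, red, green, blue; 480x640 float32, mm along the optical axis (not along the pixel's ray), 0 where there is no reading.
- env.camera_info(name): a dict with "intrinsics" (3x3 intrinsics, pixels), "R" (3x3) and "t" (3): a world point X has camera coordinates R X + t. Camera axes: x right, y down, z forward; pixel columns grow to the right and rows downward; lengths in mm; the calibration is good to about 2 mm. A picture is of the moment at which its call begins. camera_info takes no time and is no camera call.
A pose or a line that the arm cannot do raises env.PlanningError and nothing moves.
- env.sign_off(): hands the job in; it is judged then, once.
Trained networks look in the newest picture that a camera, given by its name, has taken for a name from the list of things; names that differ only in an ending like _2 or _b are one class to them, and where a whole thing is asked for, a point or a joint stands for the part that bears it (a point fixed in the world has none). Each returns a list of dicts, best first, with "conf" (0 to 1); they miss things now and then, are a little off and sometimes report something else, mostly with a low value. They report only what shows in the picture. A call takes as long as a camera call. They do not tell look-alikes from the thing itself.
- env.find_in(name, camera): "bbox" ([left, top, right, bottom] in pixels, round what is visible of it).
- env.outline_of(name, camera): "pixels" (480x640 bool, what is visible of it) and "bbox" ([left, top, right, bottom] in pixels, round what is visible of it).
The state is a dict: "time": time; "q": joint angles; "qvel": joint speeds; "joint_torque": joint torques, N m; "tcp_pos": TCP position; "eef_rot": TCP orientation; "ft_force": force on the tool from outside, world axes, zero at the start; "torque": the same for the moment, N m; "gripper_width": finger opening in mm; "grip_force": force on a finger pad.
Only numpy, scipy, OpenCV 4.12 (cv2) and the standard library are available. Lean on these libraries where they do the work, as an engineer would, in place of code of your own. Each camera call takes 0.05 s, during which the arm holds its last target. There are 200 camera calls.

TASK

Stand the white square tub with the ribbed blue safety cap upright in the empty square well of the raised steel bottle rack, down on the floor of the well and not dropped into it. With the tub held there, press the cap down against its spring, twist it counter-clockwise (seen from above) until it is free and lift it off. Finish still holding the cap in the gripper, level and a few centimetres straight above the mouth of the open tub, with the tub left seated in its well and all the other things left where they are.

Things in the scene. Friction and masses are not known exactly. Their poses are not given: they have to be found in the camera images.
- tub_center (a point): White square sanitiser-tablet tub, blue labels, blue cap on it, standing on the counter at any yaw. Body 62 x 62 mm, upright sides to 72 mm above its underside, then a shoulder sloping in to a round neck at 88 mm; neck rim at 118 mm, top of the closed cap at 130 mm. The point is on its axis, 44 mm above its underside; z up, x and y square to its sides.
- tub: The same tub; origin at the centre of its underside, axes as above. 0.35 to 0.52 kg with its cap. The closed cap is locked on and bears the weight when the tub is lifted by the cap. Put down in the well, any of its four square ways round will do.
- cap_center (a point): Ribbed round blue push-and-turn cap, 56 mm across, 34.5 mm high, closed on the tub at the start (white arrows on top). The point is its centre, on its axis half-way up, 113 mm above the tub's underside while closed; z up, x along the tub's x while closed. Closed, three inner lugs sit in notches under ledges on the neck and it turns only about 5 degrees.
- cap: The same cap, 42 g; origin at the centre of its lower edge. Pushed down 5 mm or more (about 10 N) its lugs clear the notches and it turns counter-clockwise seen from above; turned 45 to 75 degrees relative to the tub (60 best) it lifts straight off; a stop comes at about 82 degrees. If the tub is not kept from turning it turns along with the cap.
- liner (a joint): Sprung sealing liner in the cap, which bears on the neck rim and pushes the cap up. Value in m: 0 closed and not pressed, 0.007 cap fully down, -0.003 free (cap off or unlocked). 5 N starts the cap down, 12 N holds it fully down.
- well (a point): Centre of the floor of the empty square well of the stainless bottle rack, 55 mm above the counter; z up, x and y square to the well walls. The well is 68 x 68 mm inside, its walls 15 mm high with a flared lip reaching 21 mm above the well floor. Fixed; the walls keep a square tub from turning more than about 6 degrees.
- rack: The raised stainless bottle rack, a plate 100 x 216 mm on four legs, fixed to the counter; origin under its centre at counter height, its long side along y; wells at y = +54 mm (the empty one) and y = -54 mm (taken by a jar).
- strip_jar: Bystander: small white round jar with a green lid, 54 mm across and 70 mm high, standing in the other well of the rack; origin at the centre of its underside.
- green_tub: Bystander: lower white square tub with green labels and a smooth green lid, 62 x 62 mm and 83 mm high, on the counter; origin at the centre of its underside.
- spray: Bystander: clear spray bottle with a red trigger head, 80 mm across and 226 mm high; origin at the centre of its underside.
- bowl: Bystander: steel bowl, 150 mm across and 50 mm high; origin at the centre of its underside.
- brush: Bystander: white scrubbing brush with red bristles, 215 mm long, 50 mm wide and 34 mm high, lying bristles down on the counter; origin underneath it.
- basket: Bystander: red slotted plastic basket, 180 x 330 mm and 75 mm high, at the back of the counter; origin at the centre of its underside.
- cleaver: Bystander: cleaver lying on the chopping block at the left; origin on its underside.
Mind the look-alikes: they are no part of the job. Of the things like the cap, leave any that is red; of the rest the larger one is meant.

How it is judged (in metres and radians):
On the way, in this order (a step that is already met when the one before it is completed fails the run):
1. the closed tub stands upright in the empty well, down on its floor (horizontal distance between tub_center and well below 0.008 m and z of tub_center in the frame of well between 0.04 and 0.047 m and angle between tub_center's own z axis and vertical below 0.06 rad and angle between the x axis of cap_center and the x axis of tub_center, either way round below 0.2 rad), for 0.2 s.
2. with the tub in the well, the cap is pressed down against its spring and turned past its lock (horizontal distance between tub_center and well below 0.008 m and z of tub_center in the frame of well below 0.047 m and z of cap_center in the frame of tub_center between 0.06 and 0.0655 m and angle between the x axis of cap_center and the x axis of tub_center, either way round above 0.25 rad), for 0.04 s.
At the end, for the whole second after the job is handed in: The tub stands upright (3.5 deg) and still on the floor of the well, within 8 mm of its centre. The cap is off, gripped, clear of the tub, still, level (14 deg), its centre 39 to 151 mm above its closed place and within 35 mm of the tub's axis. No bystander moved over 30 mm (horizontal distance between tub_center and well below 0.008 m and z of tub_center in the frame of well between 0.04 and 0.047 m and angle between tub_center's own z axis and vertical below 0.06 rad and z of cap_center in the frame of tub_center between 0.108 and 0.22 m and horizontal distance between cap_center and tub_center below 0.035 m and angle between cap_center's own z axis and vertical below 0.25 rad and contact force between the fingers and cap above 1 N and contact force between cap and tub below 0.1 N and linear speed of each of cap, tub below 0.03 m/s); the arm keeps its last pose, push and grip.
It fails at once if the tub is let go while it is more than 12 mm above the floor of the well (dropped in) (horizontal distance between tub_center and well below 0.06 m and z of tub_center in the frame of well above 0.056 m and contact force between the fingers and cap below 0.05 N and contact force between the fingers and tub below 0.05 N).
It fails at once if the tub is tipped over (angle between tub_center's own z axis and vertical above 0.6 rad).
It fails at once if a bystander is shoved or knocked over (distance of any of strip_jar, green_tub, spray, bowl, brush, basket, cleaver from where it was at the start of the episode above 0.03 m or angle between any of strip_jar, green_tub, spray's own z axis and vertical above 0.5 rad).
It also fails if it takes over 51 s, if anything falls off the work surface, if the arm or the gripper's body presses on something with over 40 N, if the wrist force passes 120 N, or if a joint passes its speed limit or range.

## Working session

There is one attempt and no reset: what is moved stays moved. The work goes in short steps, each a Python script; the robot and the scene stay as the last script left them, time stands still between calls to the robot, and variables do not carry over. Pictures are saved under pics/ and viewed, at most 10 in all, crops included, and the job is handed in when it is done.

```bash
mkdir -p pics; cat > h.py <<'E'
from bench import env
import numpy as np, cv2
def shot(cam,fn=None):
    im,d=env.get_image(cam)
    if fn: cv2.imwrite('pics/'+fn,im[:,:,::-1])
    return im,d
def world(cam,d):
    c=env.camera_info(cam);K=np.array(c['intrinsics']);R=np.array(c['R']);t=np.array(c['t'])
    v,u=np.mgrid[:480,:640]
    P=np.stack([(u-K[0,2])/K[0,0]*d,(v-K[1,2])/K[1,1]*d,d],-1)
    return (P-t)@R   # R^T(P-t)
E
python3 - <<'E'
from h import *
for c in('top','side'):
    im,d=shot(c,c+'.png');W=world(c,d)
    print(c,env.camera_info(c)['t'],np.array(env.camera_info(c)['R']).round(2).tolist())
    for n in('cap','tub','rack','green_tub','strip_jar'):
        for r in env.outline_of(n,c)[:3]:
            m=r['pixels']&(d>0);p=W[m]
            if len(p): print(n,round(r['conf'],2),np.round(r['bbox']),m.sum(),p.min(0).round(),p.max(0).round(),np.median(p,0).round())
print(env.sense())
E
```

```text
top [  74.51812544  578.40383318 1654.11270795] [[0.02, -1.0, -0.01], [-1.0, -0.02, -0.07], [0.07, 0.01, -1.0]]
cap 0.66 [308. 253. 325. 269.] 298 [465.  70.  73.] [519. 122. 142.] [491.  96. 131.]
cap 0.56 [276. 262. 290. 281.] 269 [440. 167.  -4.] [492. 222.  47.] [467. 194.  36.]
rack 0.84 [372. 214. 451. 270.] 2048 [ 487. -304.    1.] [632. -74.  89.] [ 564. -174.   56.]
rack 0.62 [420. 236. 438. 254.] 274 [ 520. -266.   76.] [ 568. -216.  135.] [ 543. -236.  125.]
green_tub 0.76 [255. 216. 280. 233.] 482 [573. 213.  -9.] [648. 287.  92.] [606. 246.  79.]
green_tub 0.51 [310. 250. 326. 271.] 304 [463.  70.  73.] [517. 122. 142.] [491.  96. 131.]
strip_jar 0.56 [419. 234. 440. 256.] 309 [ 518. -266.   63.] [ 568. -215.  135.] [ 543. -236.  124.]
side [-464.52723442  307.8189446  1041.29500472] [[0.87, -0.49, 0.01], [-0.35, -0.63, -0.69], [0.35, 0.6, -0.72]]
cap 0.86 [244. 232. 266. 252.] 452 [436. 161.  -3.] [504. 217.  40.] [460. 181.  33.]
cap 0.57 [269. 227. 295. 252.] 537 [461.  63.  -2.] [516. 189. 136.] [485.  81. 128.]
cap 0.51 [295. 282. 310. 302.] 304 [469. -23.  -3.] [51
[... 593 characters left out ...]
134.]
{'time': 0.6, 'q': array([ 1.19340257e+00,  1.23810523e-01,  1.65030911e+00,  1.73028225e-05,
        1.36751699e+00, -8.25787777e-02]), 'qvel': array([ 0.00025783, -0.00170625,  0.0011229 ,  0.00129265, -0.00035849,
        0.00090081]), 'joint_torque': array([-3.77986623e-05, -4.17293394e+01, -3.59999120e+01,  7.74628739e-02,
        4.31122351e-02, -3.54842223e-05]), 'tcp_pos': array([188.8705282 , 621.93676716, 292.24400301]), 'eef_rot': array([ 1.46875959e-01,  9.89154918e-01, -1.94753815e-05, -1.32621255e-05]), 'ft_force': array([-0.57371765,  1.02458267,  0.67248047]), 'torque': array([-0.0001998 , -0.02138491,  0.03230599]), 'grip_force': 0.0, 'gripper_width': 95.0481769785666}
```

```bash
python3 - <<'E'
import cv2
a=cv2.imread('pics/top.png')[190:300,240:470];b=cv2.imread('pics/side.png')[170:410,220:550]
cv2.imwrite('pics/tc.png',cv2.resize(a,None,fx=3.4,fy=3.4,interpolation=cv2.INTER_CUBIC))
cv2.imwrite('pics/sc.png',cv2.resize(b,None,fx=2.4,fy=2.4,interpolation=cv2.INTER_CUBIC))
E
```

```text
(no output)
```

View pics/tc.png

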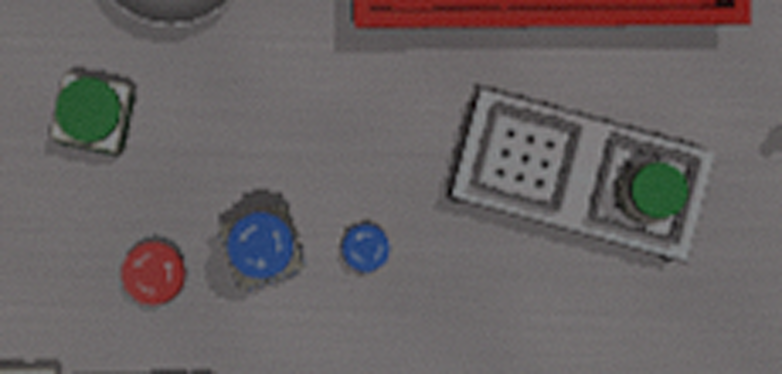

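View pics/sc.png

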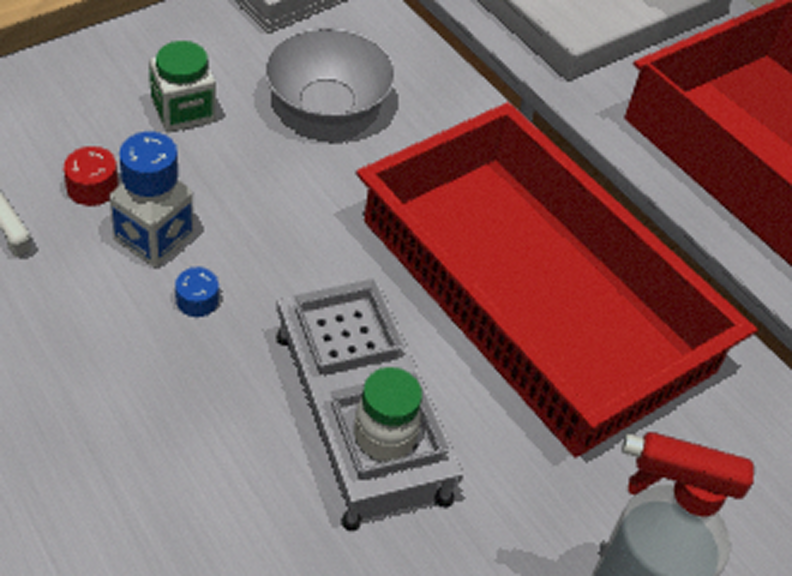

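```bash
cat > m.py <<'E'
from h import *
from scipy.optimize import least_squares as LS
D={};I={}
for c in('top','side'):
    im,d=shot(c);D[c]=world(c,d);D[c][d==0]=1e6;I[c]=im.astype(int)
def sqfit(P,hx,hy,x0,loss=3):
    # distance of points to rectangle outline
    def f(p):
        ca,sa=np.cos(p[2]),np.sin(p[2]);q=P[:,:2]-p[:2]
        a=abs(q@[ca,sa])-hx;b=abs(q@[-sa,ca])-hy
        return np.maximum(a,b)
    return min((LS(f,[x0[0],x0[1],a],loss='soft_l1',f_scale=loss) for a in np.linspace(x0[2]-.7,x0[2]+.7,8)),key=lambda r:r.cost)
def near(W,x,y,r,z0,z1):
    return W[(np.hypot(W[...,0]-x,W[...,1]-y)<r)&(W[...,2]>z0)&(W[...,2]<z1)]
def capfit(x,y,z):
    for c in D:
        W=D[c];im=I[c]
        b=(im[...,2]>im[...,0]+40)&(np.hypot(W[...,0]-x,W[...,1]-y)<45)&(abs(W[...,2]-z)<4)
        P=W[b]; (cx,cy),r=cv2.minEnclosingCircle(P[:,:2].astype(np.float32))
        print('cap',c,b.sum(),P.mean(0).round(1),round(cx,1),round(cy,1),round(r,1))
E
python3 - <<'E'
from m import *
capfit(491,96,130)
P=near(D['side'],491,96,50,10,68);r=sqfit(P,31,31,(491,96,.3))
print('tub',len(P),r.x.round(3),abs(r.fun).mean())
# rack: plate points both cams, area-based
for c in D:
    W=D[c];m=(abs(W[...,2]-56)<12)&(W[...,0]>470)&(W[...,0]<650)&(W[...,1]>-320)&(W[...,1]<-60)
    m8=cv2.morphologyEx(m.astype('u1'),cv2.MORPH_OPEN,np.ones((3,3)))
    P=W[m8>0]; print(c,m8.sum(),cv2.minAreaRect(P[:,:2].astype(np.float32)),np.median(P[:,2]),np.percentile(P[:,2],[10,90]))
    # well lip points and dark floor holes
    V=near(W,564+5,-130,62,66,82);print('lip',len(V),V.mean(0).round(1) if len(V) else 0)
    F=near(W,569,-130,25,45,65);print('floor z',np.median(F[:,2]).round(1))
E
```

```text
cap top 193 [491.   96.  130.2] 491.4 95.7 27.4
cap side 321 [488.7  91.9 129.9] 490.2 93.6 30.9
tub 531 [4.89718e+02 9.35040e+01 3.41000e-01] 0.9726878393919034
top 1477 ((559.9490966796875, -188.7633819580078), (217.29525756835938, 100.42063903808594), 75.38652801513672) 55.25358061982897 [50.41759517 60.73835932]
lip 200 [ 573.7 -138.    73.6]
floor z 55.4
side 2457 ((559.299560546875, -191.39413452148438), (217.75155639648438, 101.90831756591797), 75.55347442626953) 55.08072119367729 [52.38990708 60.17026316]
lip 385 [ 578.1 -133.8   72.2]
floor z 54.9
```

```bash
cat >> h.py <<'E'
from scipy.spatial.transform import Rotation as Ro
def quat(a):  # tool down, y axis (closing line) at world angle a
    y=np.array([np.cos(a),np.sin(a),0]);z=np.array([0,0,-1.]);return Ro.from_matrix(np.c_[np.cross(y,z),y,z]).as_quat()
def yaw(q): y=Ro.from_quat(q).as_matrix()[:,1];return np.arctan2(y[1],y[0])
E
python3 - <<'E'
from h import *
r=np.deg2rad
print(np.rad2deg(yaw(env.sense()['eef_rot'])))
for a in range(-180,180,30):
    o=[]
    for p,da in(((490.7,95,300),0),((490.7,95,175),0),((573,-138,350),-34),((573,-138,232),-34),((573,-138,232),31)):
        s=env.ik(list(p),quat(r(a+da)));o.append(None if s is None else s[5].round(2))
    print(a,o)
E
```

```text
73.10865649220563
-180 [None, None, np.float64(-2.88), np.float64(-2.88), np.float64(2.27)]
-150 [np.float64(2.7), np.float64(2.7), np.float64(2.88), np.float64(2.88), np.float64(1.75)]
-120 [np.float64(2.18), np.float64(2.18), np.float64(2.36), np.float64(2.36), np.float64(1.23)]
-90 [np.float64(1.65), np.float64(1.65), np.float64(1.84), np.float64(1.84), np.float64(0.7)]
-60 [np.float64(1.13), np.float64(1.13), np.float64(1.31), np.float64(1.31), np.float64(0.18)]
-30 [np.float64(0.61), np.float64(0.61), np.float64(0.79), np.float64(0.79), np.float64(-0.34)]
0 [np.float64(0.08), np.float64(0.08), np.float64(0.27), np.float64(0.27), np.float64(-0.87)]
30 [np.float64(-0.44), np.float64(-0.44), np.float64(-0.26), np.float64(-0.26), np.float64(-1.39)]
60 [np.float64(-0.96), np.float64(-0.96), np.float64(-0.78), np.float64(-0.78), np.float64(-1.92)]
90 [np.float64(-1.49), np.float64(-1.49), np.float64(-1.3), np.float64(-1.3), np.float64(-2.44)]
120 [np.float64(-2.01), np.float64(-2.01), np.float64(-1.83), np.float64(-1.83), None]
150 [np.float64(-2.53), np.float64(-2.53), np.float64(-2.35), np.float64(-2.35), np.float64(2.8)]
```

```bash
python3 - <<'E'
from h import *
q=quat(np.deg2rad(19.5))
env.move_ptp([490.7,95,300],q); env.line_to([490.7,95,200]); print(env.line_to([490.7,95,175],speed=60,contact_N=8))
env.gripper_to(50,effort=45);s=env.sense();print(s['gripper_width'],s['grip_force'],s['tcp_pos'],s['ft_force'])
env.line_to([490.7,95,290],speed=120)
s=env.sense();print(s['gripper_width'],s['grip_force'],s['ft_force'],s['time'])
E
python3 - <<'E'
from m import *
s=env.sense();x,y,_=s['tcp_pos'];P=near(D['side'],x,y,50,125,182);r=sqfit(P,31,31,(x,y,.3))
print('tub',len(P),r.x.round(3),abs(r.fun).mean(),s['tcp_pos'].round(1),yaw(s['eef_rot']))
n=near(D['side'],x,y,60,60,220);print(n[:,2].min())
im,d=shot('side','held.png');cv2.imwrite('pics/heldc.png',cv2.resize(im[90:290,180:420],None,fx=2.5,fy=2.5)[:,:,::-1])
E
```

```text
False
55.260733270892274 44.98593787662685 [490.52451314  94.93317269 175.05400899] [-2.05021472 -1.30696574  1.79885714]
54.98978641798446 44.977685620542616 [ 0.64250181 -0.12058576 -4.2511984 ] 6.0917
tub 647 [4.89296e+02 9.36960e+01 3.45000e-01] 0.9974207465458295 [490.2  94.9 288.6] 0.34033666143995334
111.91922323361894
```

View pics/heldc.png

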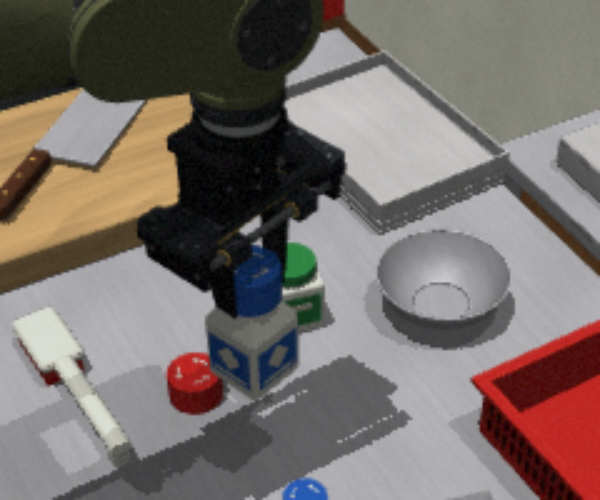

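```bash
python3 - <<'E'
from h import *
q=quat(np.deg2rad(-14.5))
env.move_ptp([573.5,-137.9,325],q); env.line_to([573.5,-137.9,275],speed=100);env.pause(.3)
import m
s=env.sense();x,y,_=s['tcp_pos'];P=m.near(m.D['side'],x,y,48,110,165);r=m.sqfit(P,31,31,(x,y,-.25))
print('tub',len(P),r.x.round(3),abs(r.fun).mean(),s['tcp_pos'].round(1),yaw(s['eef_rot']),s['grip_force'],s['time'])
im,d=shot('side');cv2.imwrite('pics/over.png',cv2.resize(im[190:400,280:480],None,fx=2.8,fy=2.8)[:,:,::-1])
E
```

```text
tub 602 [ 5.73449e+02 -1.38719e+02 -2.53000e-01] 0.769809389899193 [ 573.6 -138.   275.4] -0.2531200835176739 44.97784581792075 8.275
```

View pics/over.png

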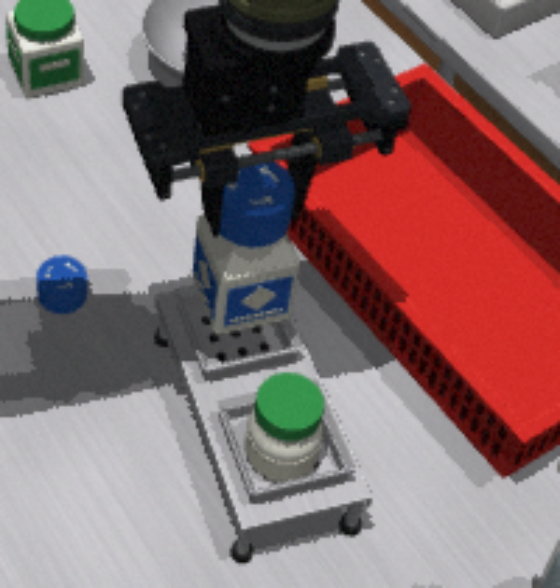

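The tub (crop 250,270) hangs upright and square to the empty well, and the measurement agrees within 1 mm. Next I lower it onto the floor of the well, stopping on contact.

```bash
python3 - <<'E'
from h import *
env.line_to([573.4,-138,245],speed=60)
f0=env.sense()['ft_force']
hit=env.line_to([573.4,-138,226],speed=15,contact_N=6)
env.pause(.4);s=env.sense();print(hit,s['tcp_pos'].round(2),f0.round(1),s['ft_force'].round(1),s['torque'].round(2),s['grip_force'],s['time'])
import m
P=m.near(m.D['side'],573,-138,48,82,122);r=m.sqfit(P,31,31,(573,-138,-.25));print(r.x.round(3),abs(r.fun).mean())
im,d=shot('side');cv2.imwrite('pics/in.png',cv2.resize(im[210:390,300:460],None,fx=3,fy=3)[:,:,::-1])
E
```

```text
True [ 572.82 -137.86  228.6 ] [ 0.3 -0.7 -4.8] [ 0.2 -1.   7.1] [-0.08  0.11 -0.04] 44.988126836833544 10.3333
[ 5.72846e+02 -1.38689e+02 -2.47000e-01] 0.7923812008715971
```

View pics/in.png

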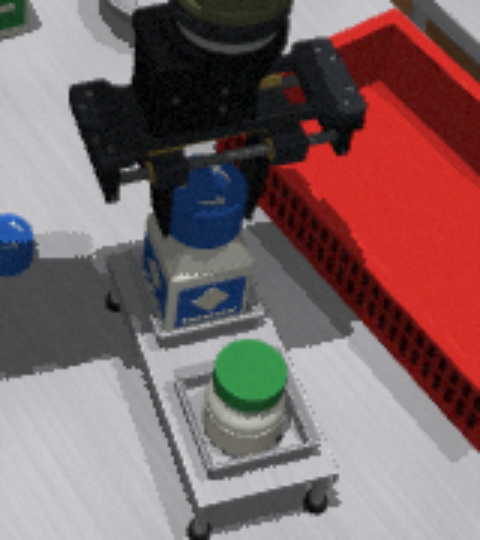

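```bash
python3 - <<'E'
from h import *
s=env.sense();p=s['tcp_pos'];env.gripper_to(50,effort=60)
hit=env.line_to([573.2,-138,218],speed=20,contact_N=22)
env.pause(.2);s=env.sense();print(hit,s['tcp_pos'].round(2),s['ft_force'].round(1),s['time'],s['gripper_width'])
im,d=env.get_image('top')
W=world('top',d);n=(np.hypot(W[...,0]-573,W[...,1]+138)<60);b=n&(im[...,2].astype(int)>im[...,0]+40);print(b.sum(),np.median(W[b][:,2]) if b.any() else 0)
E
```

```text
False [ 574.35 -138.29  223.  ] [-6.4  1.6 17.8] 11.5083 55.107478966454934
0 0
```

```bash
python3 - <<'E'
from h import *
for a in(0,15,30,46):
    env.move_ptp([573.2,-138,217.5],quat(np.deg2rad(a)));env.pause(.1)
    s=env.sense();print(a,np.rad2deg(yaw(s['eef_rot'])).round(1),s['tcp_pos'].round(1),s['ft_force'].round(1),s['torque'].round(2),s['gripper_width'].round(1),s['time'])
import m
P=m.near(m.D['side'],573,-138,48,82,122);r=m.sqfit(P,31,31,(573,-138,-.25));print(r.x.round(3),abs(r.fun).mean())
im,d=shot('side');cv2.imwrite('pics/tw.png',cv2.resize(im[210:390,300:460],None,fx=3,fy=3)[:,:,::-1])
E
```

```text
Traceback (most recent call last):
AttributeError: 'float' object has no attribute 'round'
```

```bash
python3 - <<'E'
from h import *
for a in(0,15,30,46):
    env.move_ptp([573.2,-138,217.5],quat(np.deg2rad(a)));env.pause(.1)
    s=env.sense();print(a,np.rad2deg(yaw(s['eef_rot'])).round(1),s['tcp_pos'].round(1),s['ft_force'].round(1),s['torque'].round(2),s['gripper_width'],s['time'])
import m
P=m.near(m.D['side'],573,-138,48,82,122);r=m.sqfit(P,31,31,(573,-138,-.25));print(r.x.round(3),abs(r.fun).mean())
im,d=shot('side');cv2.imwrite('pics/tw.png',cv2.resize(im[210:390,300:460],None,fx=3,fy=3)[:,:,::-1])
E
```

```text
0 0.0 [ 575.  -138.6  222.7] [-3.6  0.7 17.6] [0.15 0.86 0.25] 54.981389666708786 12.3583
15 15.0 [ 575.1 -138.1  222.7] [-3.4  4.3 17.1] [0.46 0.72 0.21] 54.92771873209976 12.8167
30 30.0 [ 575.1 -138.1  222.7] [-4.7  2.1 17.6] [0.52 0.78 0.14] 55.01863366133637 13.275
46 46.0 [ 575.  -138.2  222.7] [-4.9  1.5 17.7] [0.49 0.86 0.19] 55.02243696298636 13.75
[ 5.73642e+02 -1.39516e+02 -1.87000e-01] 0.8073427764787924
```

View pics/tw.png

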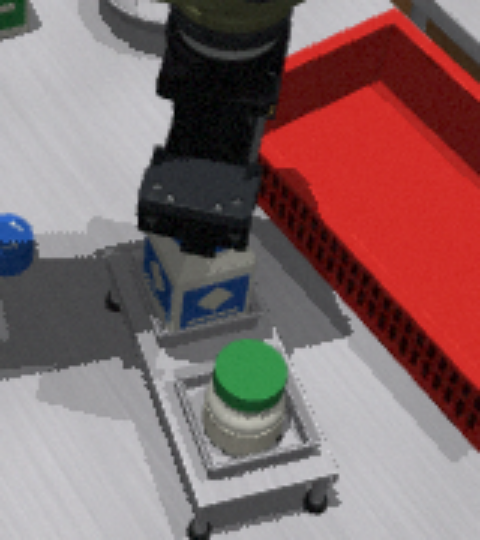

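```bash
python3 - <<'E'
from h import *
for z in(228,238,250):
    env.line_to([574,-138,z],speed=40);env.pause(.1);s=env.sense();print(z,s['tcp_pos'].round(1),s['ft_force'].round(1),s['gripper_width'],s['grip_force'])
import m
P=m.near(m.D['side'],573,-138,48,82,122);r=m.sqfit(P,31,31,(573,-138,-.2));print(r.x.round(3),abs(r.fun).mean())
im,d=shot('side');cv2.imwrite('pics/lift.png',cv2.resize(im[210:390,300:460],None,fx=3,fy=3)[:,:,::-1])
E
```

```text
228 [ 574.8 -138.1  228.6] [2.6 1.  5.3] 54.77724244843451 59.98985431389883
238 [ 573.4 -137.9  236.9] [-0.3 -0.2 -0.3] 54.91695970884761 59.98290847172029
250 [ 573.9 -138.   250. ] [-0.5  0.5  0.1] 55.15874175578403 59.982830967055634
[ 5.73707e+02 -1.39389e+02 -1.84000e-01] 0.8078052302008502
```

View pics/lift.png

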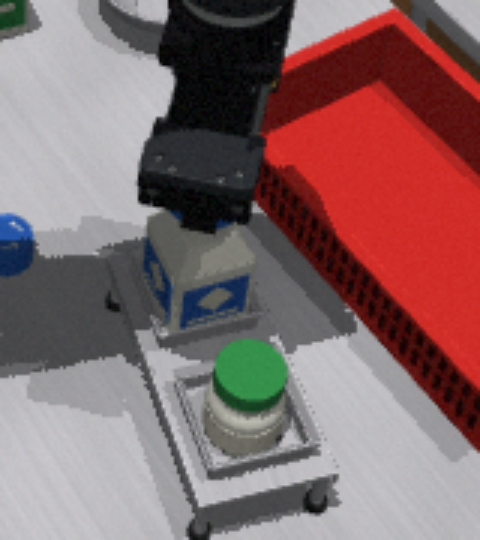

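```bash
python3 - <<'E'
from h import *
env.line_to([574,-138,310],speed=70);env.pause(.6);s=env.sense();print(s['tcp_pos'].round(1),s['ft_force'].round(1),s['gripper_width'],s['grip_force'],s['time'])
import m
P=m.near(m.D['side'],573,-138,48,82,122);r=m.sqfit(P,31,31,(573,-138,-.2));print(r.x.round(3),abs(r.fun).mean())
im,d=shot('side');cv2.imwrite('pics/end.png',cv2.resize(im[170:390,300:460],None,fx=2.7,fy=2.7)[:,:,::-1])
E
```

```text
[ 574. -138.  310.] [-0.3 -0.2 -0.2] 55.22534116335231 59.98293669777922 17.225
[ 5.73579e+02 -1.39668e+02 -1.88000e-01] 0.7652807221864282
```

View pics/end.png

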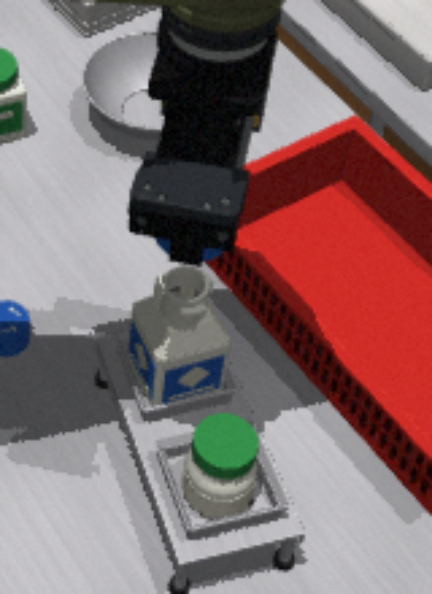

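The open tub (mouth at crop 183,280) sits in its well, and the gripper holds the cap above it (crop 185,245).

```bash
python3 -c "
from h import *
print(env.sign_off())"
```

```text
the job is handed in; nothing more can be done
None
```

I handed the job in after about 17 s of the 51 s: the tub is seated in the empty well, and the unlocked cap is still gripped about 80 mm above its closed position over the open mouth; I saw no other item disturbed, and the simulator returned no verdict.

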